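# Hang the soaked pipe nut over the drip tray

## Task

The orange pipe nut has just come out of drain cleaner, so keep the gripper off it: pick up the aluminium rod by its square black handle, pass it through the orange nut, lift the nut on the rod and carry it to the drip tray. Lay the rod across both forks of the tray so that its bare part sits down in both forks with the nut hanging between them, then let go. Leave the white nut where it lies.

Things in the scene. Friction and masses are not known exactly. Their poses are not given: they have to be found in the camera images.
- rod: Aluminium rod, 12 mm diameter, 100 g, lying level on the shelf. Origin: on its axis, midway along the bare part, 13 mm above the shelf at the start; y axis along the rod to the knob, roughly world +y at the start. Square black handle, 26 x 26 mm section, y = -130 to -70 mm (middle -100); bare rod to y = +70; red round knob, 26 mm diameter, y = +70 to +85 mm (tip).
- orange_nut: Pipe nut of orange plastic: eight-sided ring, 70 mm across outer flats, 40 mm long, open bore 56 mm across flats, about 90 g. Lies on a flat on the shelf, bore level, roughly left-right (world y). Origin: centre of the bore, 35 mm above the shelf; its y axis runs along the bore. The one to hang: on the rod its centre lies 22 mm below the rod's axis, its lowest point 57 mm below.
- white_nut: Pipe nut of white plastic: eight-sided ring, 70 mm across outer flats, 40 mm long, open bore 56 mm across flats, about 90 g. Lies on a flat on the shelf, bore level, roughly left-right (world y). Origin: centre of the bore, 35 mm above the shelf; its y axis runs along the bore. A bystander. Which nut lies nearer the robot varies.
- rack: Aluminium drip tray, fixed, 84 (x) by 140 mm (y), rim 15 mm high. Origin: centre of its underside, at shelf height; z up, y roughly world y. Two steel forks stand at y = -50 and +50 mm, 8 mm thick along y, each an upright V, 45 degree sides, about 60 mm wide at the top, arms up to 116 mm above the shelf. Seated in both, the rod lies along the tray's y, its axis 90 mm above the shelf.
Mind the look-alikes: they are no part of the job. What is meant by the rack is not green, and is the smaller of those in its own colour.

How it is judged:
By the outcome, as a careful person would: the job done as asked, in the order asked, and still so for the second after the job is handed in, with the robot touching nothing.
It also fails if it takes over 54 s, if anything falls off the work surface, if the arm or the gripper's body presses on something with over 40 N, if the wrist force passes 120 N, or if a joint passes its speed limit or range.

## Robot

A 7-joint arm with a two-finger parallel gripper is mounted at the origin on the work surface. World frame = base frame: x ahead of the robot, y to its left, z up, the work surface at z = 0. Lengths are in mm, angles in rad, forces in N, time in s.
With the tool pointing down it reaches from about 400 to 850 mm from the base axis. Payload 10.4 kg.
Tool frame: the origin (TCP) lies at the very end of the fingers, on their centre line; the grasp point (between the pads) lies r.grip_point_offset behind it (r.grip_point_offset is the distance from the TCP to the grasp point, in mm); z points along the fingers, x is the direction in which the jaws open and shut, and the axes are right-handed (so a half turn about z gives the same grasp; the last joint's range is limited). The gripper opens to 85 mm and grips with 20 to 120 N. Pads are 22 mm wide; open, the fingers measure 114 mm over their backs; the gripper's body (76 mm by 85 mm) begins 54 mm behind the grasp point. The pads swing forward as they close: fully open they stand 13 mm farther back than shut.
Start: joints at [1.132, 0.332, -0.065, 1.46, 0.022, 1.35, -0.088], TCP at [252.474, -571.759, 231.338] pointing down, gripper open.
Joint ranges: [-2.6, 2.6], [-0.5, 2.12], [-1.47, 1.34], [0.16, 2.42], [-1.27, 4.41], [0.06, 2.06], [-2.6, 2.6]. Speed limits (rad/s): [2.22, 2.22, 2.79, 2.79, 3.14, 3.14, 3.14].

## Interface

Orientations are given as a unit quaternion [x, y, z, w].
In Python, from plant import r gives the robot as it stands. The module is installed in compiled form; this text tells all that it offers.
- The arm moves only by the tool servo_tool, never from a script. Its argument "steps" is a list that holds one entry, the list of rows, each a list of 5 numbers: the shift along the tool's x, y, z in cm, then the turn about the tool's z in rad, then the closure, from 0 (fully open) to 1 (shut). A call has 1 to 8 rows; each row shifts and turns the commanded pose from where the row before left it, along the tool's axes as they then stand; what a row does not reach is not made up. A row lasts 1/8 s, in which the tool goes at most 62.5 mm and 10.7 degrees, less where a joint would pass 70% of its speed; a pose out of reach is approached as far as the arm can. A call with a gripper value outside its range is refused whole. The fingers move at their own pace and stop on an object; "grip_force" is the grip in N (left out, the last holds). Time passes only in rows, so rows that do not move let the fingers close. It gives the time, the measured TCP pose, the force and the opening at its end, in the units of the state.
- r.read_state(): the state, without advancing time (a new reading comes with each control period).
- r.read_camera(name): name is "scene" or "top"; returns a dict with "image" (480x640x3 uint8, red, green, blue), "z_map" (480x640 float32, mm along the optical axis (not along the pixel's ray), 0 where there is no reading), "K" (3x3 intrinsics, pixels), "dist" ([k1, k2, p1, p2, k3] as OpenCV has them; the pictures are not rectified), "R" (3x3) and "t" (3): a world point X has camera coordinates R X + t. Camera axes: x right, y down, z forward; pixel columns grow to the right and rows downward; lengths in mm; the calibration is good to about 2 mm. A picture is of the moment at which its call begins.
- r.close_job(): hands the job in, once; it reports no verdict.
Trained networks look in a picture, given as the dict that the camera call returned (one of the last four; its "shot" number tells which), for a name from the list of things; names that differ only in an ending like _2 or _b are one class to them, and where a whole thing is asked for, a point or a joint stands for the part that bears it (a point fixed in the world has none). Each returns a list of dicts, best first, with "score" (0 to 1); they miss things now and then, are a little off and sometimes report something else, mostly with a low value. They report only what shows in the picture. A call takes as long as a camera call. They do not tell look-alikes from the thing itself.
- r.cut_out(picture, target): "pixels" (480x640 bool, what is visible of it) and "rect" ([left, top, right, bottom] in pixels, round what is visible of it).
The state is a dict: "t": time; "q": joint angles; "joint_vel": joint speeds; "tau": joint torques, N m; "position": TCP position; "orientation": TCP orientation; "contact_force": force on the tool from outside, world axes, zero at the start; "wrist_torque": the same for the moment, N m; "opening": opening from 0.0 (shut) to 1.0 (fully open).
Only numpy, scipy, OpenCV 4.12 (cv2) and the standard library are available. Lean on these libraries where they do the work, as an engineer would, in place of code of your own. Each camera call takes 0.05 s, during which the arm holds its last target. There are 200 camera calls.

## Working session

There is one attempt and no reset: what is moved stays moved. The work goes in short steps, Python scripts to look and compute and a tool call to move; the robot and the scene stay as the last step left them, time stands still between calls to the robot, and variables do not carry over. Pictures are saved under pics/ and viewed, about 8 in all and at most 12, crops included, and the job is handed in when it is done.

Besides the shell and the picture viewer there is one more tool, called as name(argument=value, ...), one argument or row to a line, values as JSON. servo_tool: Moves the arm, as the interface text tells. Its arguments: {"type":"object","properties":{"steps":{"type":"array"},"grip_force":{"type":"number"}},"required":["steps"]}

```bash
mkdir -p pics; python3 - <<'E'
from plant import r
import cv2,numpy as np,pickle
s=r.read_state(); print(s, r.grip_point_offset)
ims=[]
for n in ["scene","top"]:
    c=r.read_camera(n); pickle.dump(c,open(f"{n}0.pkl","wb"))
    cv2.imwrite(f"pics/{n}0.png",c["image"][:,:,::-1]); print(n,c["K"].tolist(),c["dist"],c["R"].tolist(),c["t"])
    for k in ["rod","orange_nut","white_nut","rack"]:
        print(n,k,[(round(d["score"],2),d["rect"],int(d["pixels"].sum())) for d in r.cut_out(c,k)])
E
```

```text
{'t': 0.0, 'q': array([ 1.13241848,  0.33284288, -0.06467267,  1.46095969,  0.02159505,
        1.34988518, -0.08850046]), 'joint_vel': array([ 7.21094490e-05, -1.34514495e-03,  3.27105101e-04,  7.40801096e-04,
        1.05143898e-03,  1.54032809e-04, -9.70346931e-04]), 'tau': array([ 8.87689766e-04, -6.25450373e+01,  4.93049703e-02, -3.91602373e+01,
        1.62292121e-02,  9.90156055e-03, -7.80104727e-06]), 'position': array([ 252.26733025, -571.4139237 ,  230.52518721]), 'orientation': array([ 8.37823206e-01, -5.45941193e-01, -6.04853321e-04, -3.52376274e-04]), 'contact_force': array([ 0.48711799, -0.071239  ,  0.44793533]), 'wrist_torque': array([-0.00768149, -0.03985906,  0.01942354]), 'opening': 0.9960281433348149} 18.700000000000003
scene [[435.7051111400046, 0.0, 317.6764100587358], [0.0, 435.7051111400046, 242.14249374021335], [0.0, 0.0, 1.0]] [-0.06327982  0.          0.          0.          0.        ] [[-0.10906164356996545, 0.9938810548512292, -0.017493047465374313], [0.7695544405565411, 0.07328033472835621, -0.6343626372681552], [-0.6291991107126002, -0.0826464841956879
[... 371 characters left out ...]
, 349.6], 3726)]
top [[437.61254268981065, 0.0, 318.6120489288262], [0.0, 437.61254268981065, 241.93201545977064], [0.0, 0.0, 1.0]] [-0.10111168  0.          0.          0.          0.        ] [[-0.01975381161692987, -0.9993065762966169, 0.03156189945070034], [-0.9820227638557484, 0.013465504167122895, -0.18828162806456214], [0.1877260722321749, -0.034713783542830196, -0.9816078010266736]] [-93.28225021 489.78787466 882.53176709]
top rod [(0.67, [290.1, 245.1, 385.3, 270.6], 812)]
top orange_nut [(0.62, [157.8, 231.8, 188.6, 267.8], 814)]
top white_nut [(0.67, [141.2, 164.3, 166.6, 195.6], 850)]
top rack [(0.95, [412.1, 202.6, 532.3, 287.7], 5525), (0.83, [93.9, 311.9, 214.7, 390.0], 5878)]
```

View pics/scene0.png

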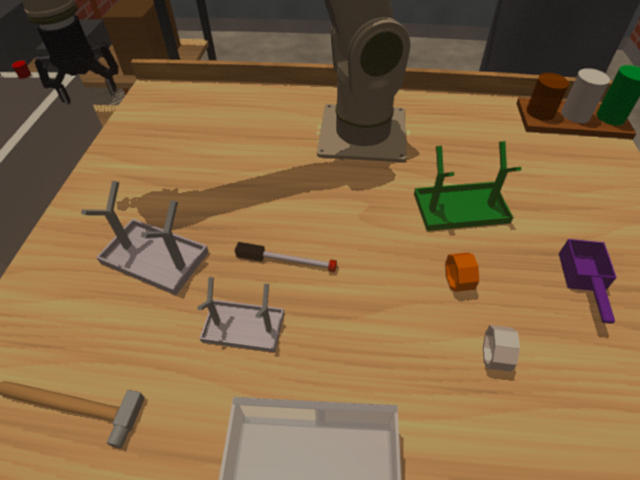

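View pics/top0.png

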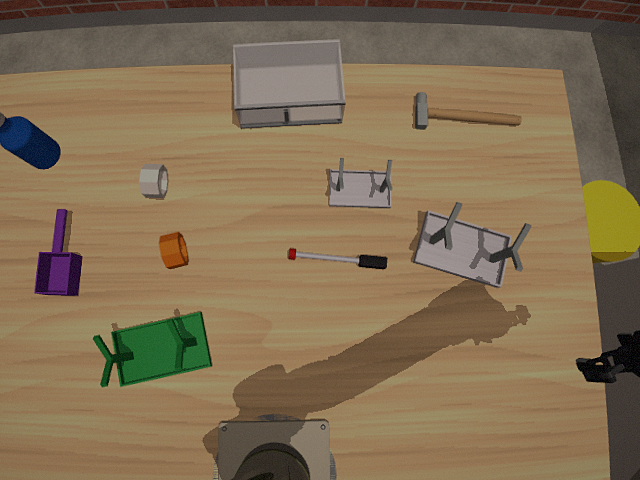

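The scene view shows the rod with its handle at (250,252) and knob at (333,265), the orange nut at (462,271) and the white nut at (502,348). There are three possible racks: large grey (153,255), small grey (243,325) and green (463,205). The rack I want is the small grey one, top-view pixel (360,188).

```bash
cat > h.py <<'E'
import numpy as np,cv2
def world(c,mask):
    "world points (mm) and colours of the masked pixels with depth"
    v,u=np.nonzero(mask&(c["z_map"]>0)); z=c["z_map"][v,u]
    n=cv2.undistortPoints(np.c_[u,v].astype(np.float64)[:,None],c["K"],np.asarray(c["dist"],float))[:,0]
    P=np.c_[n*z[:,None],z]
    return (P-c["t"])@c["R"], c["image"][v,u].astype(int)
def box(l,t,r_,b):
    m=np.zeros((480,640),bool); m[t:b,l:r_]=1; return m
def proj(c,X):
    return cv2.projectPoints(np.asarray(X,float).reshape(-1,3),cv2.Rodrigues(c["R"])[0],np.asarray(c["t"],float),c["K"],np.asarray(c["dist"],float))[0][:,0]
E
python3 - <<'E'
import pickle,numpy as np,cv2
from h import *
S={n:pickle.load(open(f"{n}0.pkl","rb")) for n in("scene","top")}
B={"rod":{"scene":(225,235,342,279),"top":(284,240,392,275)},"orange":{"scene":(438,247,486,296),"top":(152,226,194,274)},
"white":{"scene":(477,318,526,378),"top":(136,158,172,201)},"rack":{"scene":(195,275,290,354),"top":(322,152,400,212)}}
for k in B:
  for n in S:
    c=S[n];P,C=world(c,box(*B[k][n])); fl=P[P[:,2]<8]
    print(k,n,"table z",np.round(np.median(P[np.abs(P[:,2])<8,2]),1))
    if k=="rod":
        hi=P[:,2]>6
        R=(C[:,0]>1.8*C[:,1])&(C[:,0]>1.8*C[:,2])&(C[:,0]>100)&hi; K=(C.max(1)<70)&(P[:,2]>15)
        print(" knob",P[R].mean(0).round(1),R.sum()," handle",P[K].mean(0).round(1),P[K].min(0).round(),P[K].max(0).round(),K.sum())
        Q=P[hi]; a=Q[:,:2]-Q[:,:2].mean(0); d=np.linalg.svd(a,full_matrices=False)[2][0]; d*=np.sign(d[1]); t=a@d
        print(" dir",d.round(3),"ends",(Q[:,:2].mean(0)+d*t.min()).round(1),(Q[:,:2].mean(0)+d*t.max()).round(1),"len",np.ptp(t))
    elif k in("orange","white"):
        Q=P[P[:,2]>8]; T=P[P[:,2]>64]
        print(" pts",len(Q),Q.min(0).round(),Q.max(0).round()," top",len(T),T.mean(0).round(1) if len(T) else 0)
        if len(T)>5: print(cv2.minAreaRect(T[:,:2].astype(np.float32)))
        hu=cv2.minAreaRect(Q[:,:2].astype(np.float32)); print(" rect",hu)
    else:
        Q=P[(P[:,2]>8)&(P[:,2]<30)]; F=P[P[:,2]>45]
        print(" rim",cv2.minAreaRect(Q[:,:2].astype(np.float32)),len(Q)); 
        y0=np.median(F[:,1])
        for m in(F[:,1]<y0,F[:,1]>y0): print(" fork",F[m].mean(0).round(1),F[m].min(0).round(),F[m].max(0).round())
E
```

```text
rod scene table z -1.8
 knob [472.7 -41.5  22.3] 58  handle [ 454.  -215.5   22.9] [ 438. -246.   15.] [ 467. -187.   27.] 310
 dir [0.106 0.994] ends [ 451.1 -247.4] [473.9 -34.4] len 214.1573085568532
rod top table z 0.2
 knob [468.6 -43.9  23.7] 60  handle [ 448.1 -218.7   25.8] [ 434. -249.   15.] [ 462. -189.   31.] 313
 dir [0.12  0.993] ends [ 443.9 -258.6] [470.8 -36.1] len 224.17277840446542
orange scene table z -0.9
 pts 1041 [441. 185.   8.] [516. 241.  72.]  top 364 [480.4 212.5  68.4]
((478.9548645019531, 212.47775268554688), (40.78795623779297, 41.98419952392578), 17.296661376953125)
 rect ((476.5118408203125, 212.6299591064453), (72.57334899902344, 43.13515090942383), 13.061561584472656)
orange top table z -0.4
 pts 788 [439. 184.   8.] [515. 236.  74.]  top 385 [476.6 209.4  68.9]
((476.65802001953125, 210.0613555908203), (44.182350158691406, 41.720733642578125), 13.720913887023926)
 rect ((476.6562194824219, 209.98619079589844), (69.96387481689453, 42.0167121887207), 12.709663391113281)
white scene table z -0.7
 pts 1323 [599. 242.   8.] [671. 286.  73.]  top 529 [63
[... 364 characters left out ...]
05365753173828, 42.93210983276367), 87.34053039550781)
 rect ((634.7119750976562, 262.1866149902344), (42.94367218017578, 70.50176239013672), 86.6019515991211)
rack scene table z -0.2
 rim ((618.9837646484375, -196.75100708007812), (140.3275909423828, 87.09819030761719), 87.57859802246094) 642
 fork [ 616.1 -245.    86.3] [ 582. -252.   45.] [ 651. -241.  111.]
 fork [ 617.7 -152.    88.3] [ 586. -241.   45.] [ 655. -142.  111.]
rack top table z 1.2
 rim ((618.424072265625, -198.8580322265625), (139.6402587890625, 85.57986450195312), 86.96924591064453) 348
 fork [ 619.4 -248.9   91. ] [ 583. -254.   46.] [ 649. -245.  112.]
 fork [ 620.4 -155.    96. ] [ 583. -245.   47.] [ 654. -144.  113.]
```

```bash
python3 - <<'E'
import pickle,numpy as np,cv2
from h import *
S={n:pickle.load(open(f"{n}0.pkl","rb")) for n in("scene","top")}
for n in S: print(n,"cam",(-S[n]["R"].T@S[n]["t"]).round())
for k,b in {"bigrack":{"scene":(70,175,212,295),"top":(405,195,540,290)},"green":{"scene":(410,140,525,235),"top":(90,305,218,392)}}.items():
  for n in S:
    P,C=world(S[n],box(*b[n])); Q=P[(P[:,2]>9)&(P[:,2]<30)]; F=P[P[:,2]>60]
    rc=cv2.minAreaRect(Q[:,:2].astype(np.float32)); print(k,n,[np.round(x) for x in rc],cv2.boxPoints(rc).round().tolist()); print("  forks",F.min(0).round(),F.max(0).round())
def fr(c,a): a=np.radians(a); R=np.array([[np.cos(a),-np.sin(a),0],[np.sin(a),np.cos(a),0],[0,0,1]]); return lambda p:np.array(p)@R.T+c
rod=fr((461.5,-119.5,13),-6.4); nut=fr((477.3,211.3,35),13); rack=fr((618.7,-197.8,0),-2)
def octo(w,y): a=np.pi/8+np.arange(9)*np.pi/4; rr=w/2/np.cos(np.pi/8); return [(rr*np.cos(t),y,rr*np.sin(t)) for t in a]
L=[(rod,[(s*13,-130,13) ,(s*13,-70,13)]) for s in(-1,1)]+[(rod,[(0,-130,13),(0,-70,13)]),(rod,[(0,70,13),(0,85,13)]),(rod,[(0,-70,6),(0,70,6)])]
L+=[(nut,octo(w,y)) for w in(70,56) for y in(-20,20)]
L+=[(rack,[(-42,-70,15),(42,-70,15),(42,70,15),(-42,70,15),(-42,-70,15)])]+[(rack,[(-28,y,114),(0,y,86),(28,y,114)]) for y in(-50,50)]
tiles=[]
for n,bs in {"scene":[(190,230,350,355),(425,235,530,380)],"top":[(280,150,400,275),(130,155,200,275)]}.items():
  im=cv2.resize(S[n]["image"][:,:,::-1],None,fx=4,fy=4,interpolation=cv2.INTER_CUBIC)
  for f,p in L: cv2.polylines(im,[np.round(proj(S[n],f(p))*4+1.5).astype(int)],False,(0,255,255),1,cv2.LINE_AA)
  row=[cv2.resize(im[b[1]*4:b[3]*4,b[0]*4:b[2]*4],(int(300*(b[2]-b[0])/(b[3]-b[1])),300)) for b in bs]
  t=np.hstack(row); tiles.append(cv2.copyMakeBorder(t,0,0,0,max(0,800-t.shape[1]),cv2.BORDER_CONSTANT)[:,:800])
cv2.imwrite("pics/crop1.png",np.vstack(tiles))
E
```

```text
scene cam [996.  -1. 730.]
top cam [313. -69. 961.]
bigrack scene [array([ 475., -425.]), array([206., 123.]), np.float64(72.0)] [[385.0, -504.0], [503.0, -541.0], [565.0, -345.0], [448.0, -308.0]]
  forks [ 406. -513.   60.] [ 609. -242.  160.]
bigrack top [array([ 475., -427.]), array([204., 123.]), np.float64(72.0)] [[385.0, -504.0], [501.0, -543.0], [565.0, -349.0], [449.0, -311.0]]
  forks [ 406. -514.   60.] [ 543. -339.  162.]
green scene [array([268., 240.]), array([123., 198.]), np.float64(13.0)] [[187.0, 324.0], [230.0, 130.0], [350.0, 157.0], [307.0, 350.0]]
  forks [211. 156.  60.] [329. 324. 156.]
green top [array([268., 238.]), array([119., 199.]), np.float64(12.0)] [[189.0, 322.0], [231.0, 128.0], [348.0, 153.0], [305.0, 348.0]]
  forks [206. 154.  60.] [330. 321. 158.]
```

View pics/crop1.png

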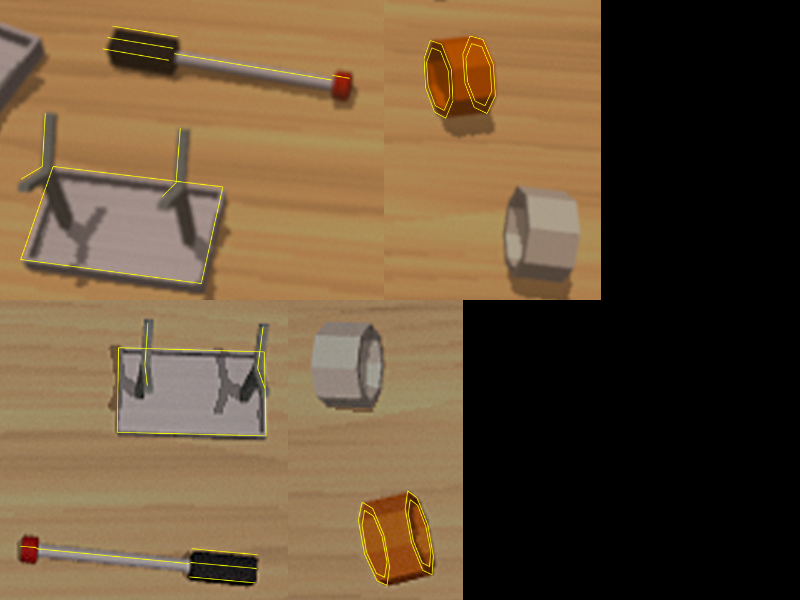

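The picture confirms the choices. The model outlines land on the rod, the orange nut (the one nearer the robot) and the small grey rack (140 x 86 mm at 618, -198, which matches the description). The large grey and green racks are both about 200 mm long. Next I move above the handle.

```bash
cat > plan.py <<'E'
import sys,numpy as np
from plant import r
from scipy.spatial.transform import Rotation as Ro
def plan(x,y,z,yaw,n,frm=None):
    "rows (dx,dy,dz cm, turn rad) from the measured pose to the target, n rows"
    s=r.read_state(); p=s["position"]; X=Ro.from_quat(s["orientation"]).as_matrix()
    y0=np.arctan2(X[1,0],X[0,0]); d=(np.array([x,y,z])-p)/n/10; dy=np.radians(yaw)-y0; out=[]
    print("t",round(s["t"],2),"p",p.round(1),"yaw",np.degrees(y0).round(2),"tilt",X[:,2].round(4),"F",s["contact_force"].round(1),"op",round(s["opening"],3))
    for i in range(n):
        a=y0+dy*i/n; tx=[np.cos(a),np.sin(a)]; ty=[np.sin(a),-np.cos(a)]
        out.append([round(float(v),2) for v in (d[:2]@tx,d[:2]@ty,-d[2])]+[round(float(-dy/n),3)])
    print(out)
if __name__=="__main__":
    a=[float(v) for v in sys.argv[1:]]; plan(*a[:4],int(a[4]))
E
python3 plan.py 450.4 -218.9 150 -6.4 8
```

```text
t 0.5 p [ 252.5 -571.7  231.3] yaw -66.18 tilt [ 1.e-04 -0.e+00 -1.e+00] F [ 0.2  0.  -0.4] op 0.996
[[-3.04, -4.04, 1.02, -0.13], [-2.48, -4.41, 1.02, -0.13], [-1.89, -4.69, 1.02, -0.13], [-1.26, -4.9, 1.02, -0.13], [-0.62, -5.02, 1.02, -0.13], [0.04, -5.06, 1.02, -0.13], [0.7, -5.01, 1.02, -0.13], [1.34, -4.87, 1.02, -0.13]]
```

servo_tool(
  steps=[
    [[-3.04, -4.04, 0, -0.13, 0], [-2.48, -4.41, 0, -0.13, 0], [-1.89, -4.69, 0, -0.13, 0], [-1.26, -4.9, 0, -0.13, 0], [-0.62, -5.02, 0, -0.13, 0], [0.04, -5.06, 0, -0.13, 0], [0.7, -5.0, 2, -0.13, 0], [1.34, -4.87, 2, -0.13, 0]],
  ],
  grip_force=80,
)

```text
t: 1.5
position: [451.6, -217.9, 191.3]
orientation: [0.998, -0.055, 0.001, 0.0]
contact_force: [0.8, -0.9, 0.3]
opening: 0.997
```

```bash
python3 plan.py 450.4 -218.9 3 -6.4 4
```

```text
t 1.5 p [ 451.6 -217.9  191.3] yaw -6.36 tilt [ 1.1e-03 -9.0e-04 -1.0e+00] F [ 0.8 -0.9  0.3] op 0.997
[[-0.03, 0.03, 4.71, 0.0], [-0.03, 0.03, 4.71, 0.0], [-0.03, 0.03, 4.71, 0.0], [-0.03, 0.03, 4.71, 0.0]]
```

servo_tool(
  steps=[
    [[0, 0, 4.5, 0, 0], [0, 0, 4.5, 0, 0], [0, 0, 4, 0, 0], [0, 0, 3, 0, 0], [0, 0, 1.5, 0, 0], [0, 0, 0.8, 0, 0], [0, 0, 0, 0, 0], [0, 0, 0, 0, 0]],
  ],
)

```text
t: 2.5
position: [451.5, -219.6, 9.3]
orientation: [0.998, -0.057, 0.001, 0.0]
contact_force: [-0.9, -0.0, -0.5]
opening: 1.001
```

```bash
python3 plan.py 450.4 -218.9 3 -6.4 1
```

```text
t 2.5 p [ 451.5 -219.6    9.3] yaw -6.59 tilt [ 1.5e-03 -9.0e-04 -1.0e+00] F [-0.9 -0.  -0.5] op 1.001
[[-0.12, -0.05, 0.63, -0.003]]
```

Now down the last 6 mm, then close.

servo_tool(
  steps=[
    [[-0.05, 0, 0.6, 0, 0], [0, 0, 0, 0, 0.4], [0, 0, 0, 0, 0.8], [0, 0, 0, 0, 1], [0, 0, 0, 0, 1], [0, 0, 0, 0, 1], [0, 0, 0, 0, 1], [0, 0, 0, 0, 1]],
  ],
  grip_force=80,
)

```text
t: 3.5
position: [450.8, -219.3, 2.7]
orientation: [0.998, -0.057, 0.0, 0.0]
contact_force: [-0.1, 0.4, 5.5]
opening: 0.288
```

```bash
python3 plan.py 450.4 -218.9 3 -6.4 1
```

```text
t 3.5 p [ 450.8 -219.3    2.7] yaw -6.59 tilt [ 8.e-04 -4.e-04 -1.e+00] F [-0.1  0.4  5.5] op 0.288
[[-0.04, -0.04, -0.03, -0.003]]
```

servo_tool(
  steps=[
    [[0, 0, -1, 0, 1], [0, 0, -2.5, 0, 1], [0, 0, -3, 0, 1], [0, 0, -2, 0, 1], [0, 0, 0, 0, 1]],
  ],
)

```text
t: 4.12
position: [451.1, -219.6, 88.8]
orientation: [0.998, -0.058, 0.001, 0.001]
contact_force: [0.4, 0.1, -0.8]
opening: 0.288
```

```bash
python3 plan.py 530.2 -17.6 60 13 7
```

```text
t 4.12 p [ 451.1 -219.6   88.8] yaw -6.59 tilt [ 0.0024 -0.0016 -1.    ] F [ 0.4  0.1 -0.8] op 0.288
[[0.79, -3.0, 0.41, -0.049], [0.94, -2.95, 0.41, -0.049], [1.08, -2.91, 0.41, -0.049], [1.22, -2.85, 0.41, -0.049], [1.36, -2.79, 0.41, -0.049], [1.49, -2.72, 0.41, -0.049], [1.62, -2.64, 0.41, -0.049]]
```

servo_tool(
  steps=[
    [[0.79, -3.0, 0.4, -0.049, 1], [0.94, -2.95, 0.4, -0.049, 1], [1.08, -2.91, 0.4, -0.049, 1], [1.22, -2.85, 0.4, -0.049, 1], [1.36, -2.79, 0.4, -0.049, 1], [1.5, -2.72, 0.4, -0.049, 1], [1.6, -2.64, 0.4, -0.049, 1], [0, 0, 0, 0, 1]],
  ],
)

```text
t: 5.12
position: [528.7, -14.2, 58.0]
orientation: [0.993, 0.116, -0.001, -0.001]
contact_force: [-0.4, 0.1, -0.6]
opening: 0.288
```

```bash
cat > rodfit.py <<'E'
import numpy as np,cv2,sys
from h import *
from scipy.spatial.transform import Rotation as Ro
from plant import r
def look(tag):
    "measure rod: red knob + bright bare part + handle expectation; returns points in the tool frame and saves pictures"
    s=r.read_state(); p=s["position"]; X=Ro.from_quat(s["orientation"]).as_matrix()
    print("t",round(s["t"],2),"p",p.round(1),"yaw",np.degrees(np.arctan2(X[1,0],X[0,0])).round(2),"F",s["contact_force"].round(1))
    for n in("scene","top"):
        c=r.read_camera(n); cv2.imwrite(f"pics/{n}_{tag}.png",c["image"][:,:,::-1])
        P,C=world(c,np.ones((480,640),bool)); q=(P-p)@X
        near=(np.abs(q[:,0])<35)&(q[:,1]<-150)&(q[:,1]>-215)&(np.abs(q[:,2])<60)&(P[:,2]>4)
        K=near&(C[:,0]>2.2*C[:,1])&(C[:,0]>90)
        bar=(np.abs(q[:,0])<20)&(q[:,1]<-40)&(q[:,1]>-160)&(np.abs(q[:,2]+10)<30)&(P[:,2]>6)&(np.ptp(C,axis=1)<45)
        for nm,m in(("knob",K),("bar",bar)):
            if m.sum()>5: print(n,nm,m.sum(),"world",P[m].mean(0).round(1),"tool",q[m].mean(0).round(1),"y",q[m,1].min().round(),q[m,1].max().round())
        if bar.sum()>20: print("   bar slope x/y, z/y",np.polyfit(q[bar,1],q[bar,0],1).round(4),np.polyfit(q[bar,1],q[bar,2],1).round(4))
if __name__=="__main__": look(sys.argv[1])
E
python3 rodfit.py a
```

```text
t 5.12 p [528.7 -14.2  58. ] yaw 13.32 F [-0.4  0.1 -0.6]
scene knob 170 world [490.8 181.   58.6] tool [   8.1 -198.6   -0.2] y -215.0 -171.0
scene bar 367 world [509.3  81.7  71.1] tool [  3.1 -97.8 -12.9] y -159.0 -40.0
   bar slope x/y, z/y [0.0124 4.3404] [ 1.0000e-04 -1.2915e+01]
top knob 100 world [484.9 165.6  65. ] tool [  -1.2 -185.    -6.6] y -214.0 -168.0
top bar 209 world [500.  104.   72.7] tool [  -0.8 -121.6  -14.5] y -160.0 -83.0
   bar slope x/y, z/y [0.0142 0.9327] [-5.40000e-03 -1.51295e+01]
```

View pics/scene_a.png

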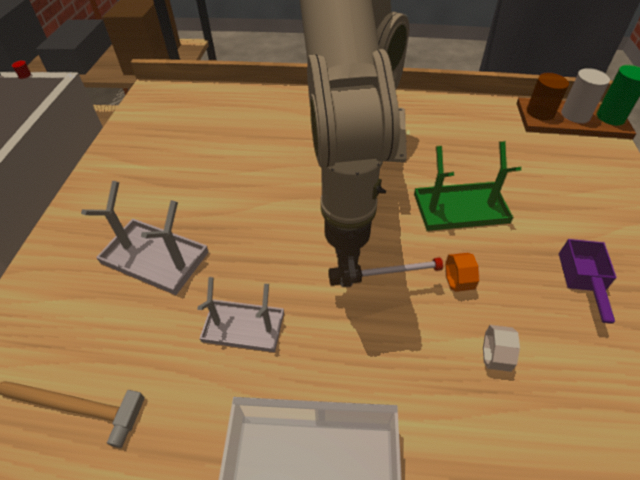

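The rod is held straight: handle at (346,275), knob (437,264) just short of the orange nut (462,271). I'll lower it to bore height and line it up.

```bash
python3 plan.py 530.2 -17.6 25 12.4 3
```

```text
t 5.22 p [528.5 -17.3  58.3] yaw 13.06 tilt [-0.0017 -0.     -1.    ] F [-1.1 -0.7 -0.7] op 0.286
[[0.05, 0.02, 1.11, 0.004], [0.05, 0.02, 1.11, 0.004], [0.05, 0.02, 1.11, 0.004]]
```

servo_tool(
  steps=[
    [[0.04, 0, 1.1, 0.004, 1], [0.04, 0, 1.1, 0.004, 1], [0.04, 0, 1.1, 0.004, 1], [0, 0, 0, 0, 1], [0, 0, 0, 0, 1]],
  ],
)

```text
t: 5.85
position: [530.5, -16.7, 26.4]
orientation: [0.994, 0.108, 0.0, -0.0]
contact_force: [-0.1, 0.0, -0.6]
opening: 0.284
```

```bash
python3 rodfit.py b; python3 plan.py 499.8 113.9 25 12.4 5; python3 - <<'E'
import cv2,numpy as np
a=cv2.imread("pics/scene_b.png")[220:320,310:530];b=cv2.imread("pics/top_b.png")[190:300,120:360]
cv2.imwrite("pics/crop2.png",np.vstack([cv2.resize(a,(640,291),interpolation=2),cv2.resize(b,(640,293),interpolation=2)]))
E
```

```text
t 5.85 p [530.5 -16.7  26.4] yaw 12.38 F [-0.1  0.  -0.6]
scene knob 71 world [495.1 160.9  47.4] tool [   3.5 -181.1  -21. ] y -215.0 -170.0
scene bar 352 world [512.4  80.4  39.4] tool [  3.1 -98.7 -13. ] y -160.0 -40.0
   bar slope x/y, z/y [0.0105 4.1627] [ 1.90000e-03 -1.28084e+01]
top knob 86 world [487.6 163.6  44.9] tool [  -3.3 -185.3  -18.5] y -214.0 -169.0
top bar 206 world [504.7  99.5  41.1] tool [  -0.2 -119.1  -14.7] y -160.0 -79.0
   bar slope x/y, z/y [0.0152 1.5701] [-7.00000e-04 -1.48076e+01]
t 5.95 p [530.7 -16.8  26.7] yaw 12.38 tilt [ 7.e-04 -1.e-04 -1.e+00] F [-0.8  0.2 -0.6] op 0.283
[[-0.04, -2.68, 0.03, -0.0], [-0.04, -2.68, 0.03, -0.0], [-0.04, -2.68, 0.03, -0.0], [-0.04, -2.68, 0.03, -0.0], [-0.04, -2.68, 0.03, -0.0]]
```

View pics/crop2.png

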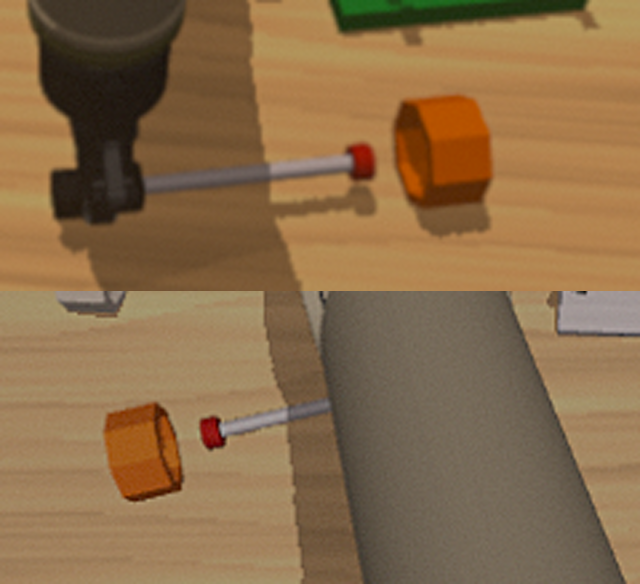

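The crop shows the knob about 30 mm short of the bore, with the rod's line running through the middle of the nut in both views. Now I insert it.

servo_tool(
  steps=[
    [[-0.03, -2.0, 0, 0, 1], [-0.03, -2.5, 0, 0, 1], [-0.03, -2.5, 0, 0, 1], [-0.03, -2.5, 0, 0, 1], [-0.03, -2.5, 0, 0, 1], [-0.03, -1.4, 0, 0, 1], [0, 0, 0, 0, 1]],
  ],
)

```text
t: 6.82
position: [499.9, 114.4, 26.5]
orientation: [0.994, 0.109, 0.0, 0.0]
contact_force: [0.1, -0.1, -1.8]
opening: 0.286
```

```bash
cat > look.py <<'E'
import cv2,numpy as np,sys,pickle
from h import *
from plant import r
tag=sys.argv[1]; bs=[tuple(map(int,a.split(","))) for a in sys.argv[2:4]]; out=[]
for n,b in zip(("scene","top"),bs):
    c=r.read_camera(n); pickle.dump(c,open(f"{n}_{tag}.pkl","wb"))
    P,C=world(c,box(*b)); up=P[:,2]>6
    R=(C[:,0]>3.5*C[:,1])&(C[:,0]>80)&up; O=(C[:,0]>1.5*C[:,1])&(C[:,0]<3.2*C[:,1])&(C[:,1]>2.2*C[:,2])&(C[:,0]>60)&up
    for k,m in(("red",R),("orange",O)):
        if m.sum()>5: print(n,k,m.sum(),P[m].mean(0).round(1),np.percentile(P[m],2,axis=0).round(1),np.percentile(P[m],98,axis=0).round(1))
    i=c["image"][b[1]:b[3],b[0]:b[2],::-1]; f=min(700/i.shape[1],300/i.shape[0]); i=cv2.resize(i,None,fx=f,fy=f,interpolation=2)
    out.append(cv2.copyMakeBorder(i,0,0,0,720-i.shape[1],cv2.BORDER_CONSTANT))
cv2.imwrite(f"pics/look_{tag}.png",np.vstack(out)[:600])
E
python3 look.py c 330,220,530,320 110,190,330,300; python3 plan.py 499.8 113.9 26 12.4 1
```

```text
scene red 56 [465.9 287.9  46.1] [456.9 281.2  40.1] [472.8 294.5  50.3]
scene orange 985 [487.7 211.3  50.5] [450.2 187.6   7.1] [513.9 236.3  70.8]
top red 63 [459.9 283.3  45.7] [451.  277.   39.5] [470.4 290.   50.4]
t 6.92 p [500.2 112.7  26.3] yaw 12.33 tilt [ 2.e-04 -6.e-04 -1.e+00] F [ 0.5  0.1 -1. ] op 0.285
[[-0.02, -0.13, 0.03, -0.001]]
```

View pics/look_c.png

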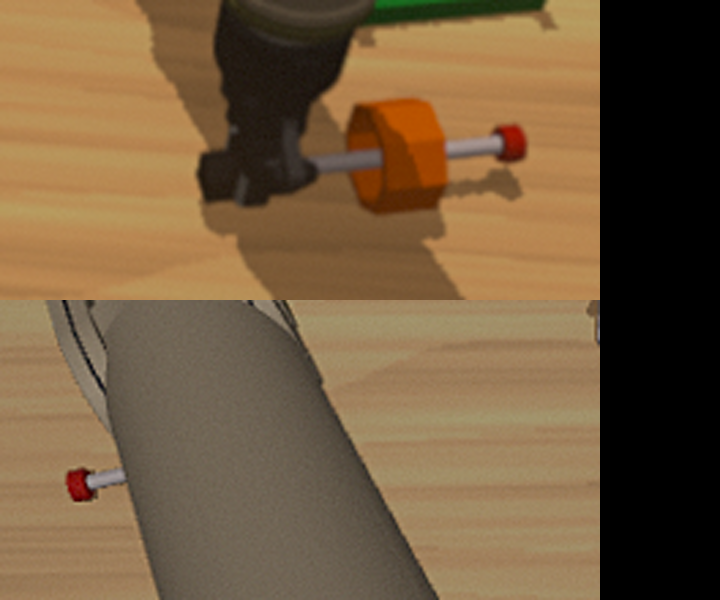

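The rod passes through the nut with the knob out the far side at (510,143) in the crop. There's no contact force and the nut is midway along the bare part. Lifting gently.

servo_tool(
  steps=[
    [[0, 0, -1, 0, 1], [0, 0, -0.8, 0, 1], [0, 0, -0.6, 0, 1], [0, 0, -0.6, 0, 1], [0, 0, -1, 0, 1], [0, 0, -1.5, 0, 1], [0, 0, -1.5, 0, 1], [0, 0, -1.5, 0, 1]],
  ],
)

```text
t: 7.92
position: [500.1, 113.8, 112.6]
orientation: [0.994, 0.108, 0.0, 0.0]
contact_force: [0.5, -0.5, -1.4]
opening: 0.286
```

servo_tool(
  steps=[
    [[0, 0, -2, 0, 1], [0, 0, -2, 0, 1], [0, 0, -2, 0, 1], [0, 0, -2, 0, 1], [0, 0, -1.5, 0, 1], [0, 0, -0.8, 0, 1], [0, 0, 0, 0, 1], [0, 0, 0, 0, 1]],
  ],
)

```text
t: 8.93
position: [499.6, 113.6, 213.7]
orientation: [0.994, 0.108, -0.0, 0.0]
contact_force: [0.1, 0.1, -1.4]
opening: 0.283
```

```bash
python3 look.py d 330,150,560,320 60,120,360,320; python3 plan.py 615.2 -297.7 210 -2 14
```

```text
scene red 86 [466.6 287.  232.1] [458.5 280.  225.4] [472.7 293.6 236.2]
scene orange 1459 [487.8 212.6 211.3] [451.9 189.3 170.6] [515.1 237.8 236.8]
t 9.03 p [499.6 113.6 213.6] yaw 12.38 tilt [-1.2e-03 -2.0e-04 -1.0e+00] F [-0.2  0.3 -1. ] op 0.285
[[0.18, 3.05, 0.03, 0.018], [0.23, 3.04, 0.03, 0.018], [0.29, 3.04, 0.03, 0.018], [0.34, 3.03, 0.03, 0.018], [0.39, 3.03, 0.03, 0.018], [0.45, 3.02, 0.03, 0.018], [0.5, 3.01, 0.03, 0.018], [0.56, 3.0, 0.03, 0.018], [0.61, 2.99, 0.03, 0.018], [0.66, 2.98, 0.03, 0.018], [0.72, 2.97, 0.03, 0.018], [0.77, 2.95, 0.03, 0.018], [0.82, 2.94, 0.03, 0.018], [0.88, 2.92, 0.03, 0.018]]
```

View pics/look_d.png

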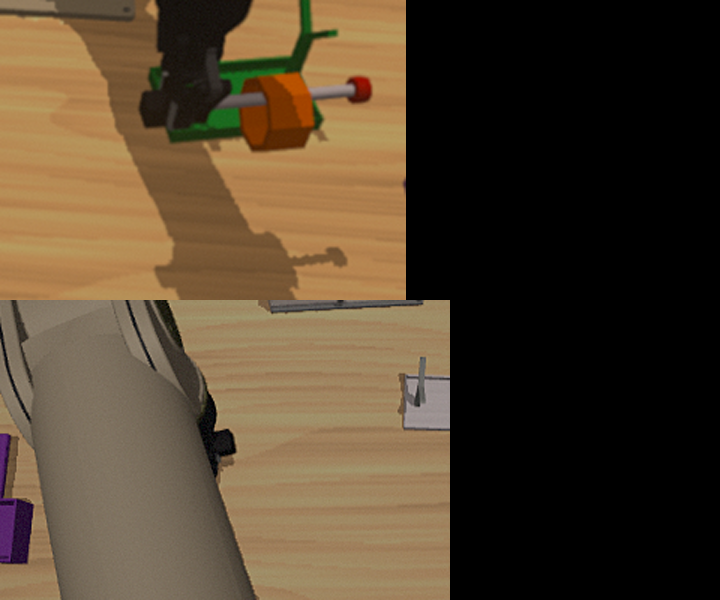

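servo_tool(
  steps=[
    [[0.05, 1, 0, 0.01, 1], [0.15, 2, 0, 0.015, 1], [0.3, 3, 0, 0.018, 1], [0.33, 3, 0, 0.018, 1], [0.4, 3, 0, 0.018, 1], [0.45, 3, 0, 0.018, 1], [0.5, 3, 0, 0.018, 1], [0.55, 3, 0, 0.018, 1]],
  ],
)

```text
t: 10.02
position: [559.9, -91.7, 214.3]
orientation: [0.999, 0.041, 0.0, 0.0]
contact_force: [0.0, 0.4, -2.0]
opening: 0.285
```

servo_tool(
  steps=[
    [[0.6, 3, 0, 0.018, 1], [0.65, 3, 0, 0.018, 1], [0.7, 3, 0, 0.018, 1], [0.75, 3, 0, 0.018, 1], [0.75, 2.5, 0, 0.018, 1], [0.6, 2, 0, 0.018, 1], [0.4, 1.3, 0, 0.01, 1], [0, 0, 0, 0, 1]],
  ],
)

```text
t: 11.02
position: [610.2, -267.3, 213.9]
orientation: [1.0, -0.018, -0.0, -0.0]
contact_force: [-0.7, 0.9, -1.4]
opening: 0.29
```

```bash
python3 plan.py 615.2 -297.7 210 -2 3
```

```text
t 11.03 p [ 610.2 -267.3  213.9] yaw -2.09 tilt [-5.e-04  1.e-04 -1.e+00] F [-0.7  0.9 -1.4] op 0.29
[[0.2, 1.01, 0.13, -0.001], [0.2, 1.01, 0.13, -0.001], [0.2, 1.01, 0.13, -0.001]]
```

servo_tool(
  steps=[
    [[0.1, 0.7, 0, 0, 1], [0.2, 1, 0, 0, 1], [0.1, 0.8, 0, 0, 1], [0, 0, 0, 0, 1], [0, 0, 0, 0, 1]],
  ],
)

```text
t: 11.65
position: [613.5, -290.9, 214.3]
orientation: [1.0, -0.017, 0.0, -0.0]
contact_force: [0.2, -0.4, -0.9]
opening: 0.287
```

```bash
python3 rodfit.py e; python3 look.py e 130,120,330,370 300,80,500,280; python3 plan.py 615.2 -297.7 210 -2 1
python3 - <<'E'
# rack yaw: rim edges and forks from the first pictures
import pickle
from h import *
for n,b in {"scene":(195,275,290,354),"top":(322,152,400,212)}.items():
    P,C=world(pickle.load(open(f"{n}0.pkl","rb")),box(*b))
    for lo,hi in((-300,-232),(-170,-100)):
        for z0,z1 in((55,85),(85,118)):
            m=(P[:,2]>z0)&(P[:,2]<z1)&(P[:,1]>lo)&(P[:,1]<hi); F=P[m]; print(n,lo,z0,m.sum(),F.mean(0).round(1),F.min(0).round(1),F.max(0).round(1))
    m=(np.abs(P[:,2]-14)<4); 
    for y0 in(-255,-230,-200,-170,-145):
        q=P[m&(np.abs(P[:,1]-y0)<8)]; print("  rim",y0,len(q),q[:,0].min().round(1),q[:,0].max().round(1)) if len(q) else 0
E
```

```text
t 11.65 p [ 613.5 -290.9  214.3] yaw -1.99 F [ 0.2 -0.4 -0.9]
scene knob 128 world [ 623.5 -111.5  232.7] tool [   3.8 -179.6  -18.3] y -186.0 -173.0
scene bar 381 world [ 620.  -192.5  226.8] tool [  3.1 -98.5 -12.4] y -160.0 -40.0
   bar slope x/y, z/y [0.0105 4.1448] [ 3.10000e-03 -1.21464e+01]
top knob 103 world [ 616.6 -114.   234.1] tool [  -3.  -176.9  -19.7] y -183.0 -170.0
top bar 304 world [ 615.7 -190.1  228.6] tool [  -1.3 -100.8  -14.3] y -160.0 -40.0
   bar slope x/y, z/y [ 0.0117 -0.1534] [-3.90000e-03 -1.47063e+01]
scene red 106 [ 623.9 -111.1  233. ] [ 614.5 -117.   227.9] [ 631.  -105.3  236.3]
scene orange 1514 [ 629.2 -184.7  216.7] [ 589.4 -206.7  171.5] [ 652.7 -168.2  237. ]
top red 103 [ 616. -114.  234.] [ 606.5 -120.2  226.3] [ 628.6 -107.6  238.2]
top orange 928 [ 608.  -188.1  225. ] [ 580.5 -208.4  173.6] [ 646.1 -170.3  238.8]
t 11.85 p [ 613.5 -290.8  214.4] yaw -1.98 tilt [ 1.e-04 -0.e+00 -1.e+00] F [-0.6  1.  -2.5] op 0.286
[[0.19, 0.68, 0.44, 0.0]]
scene -300 55 82 [ 617.8 -244.1   72.3] [ 607.9 -250.2   56. ] [ 625.8 -241.    84.8]
scene -300 85 182 [ 613.  -245.1   98.5] [ 581.5 -251.7   85.1] [ 650.9 -240.3  111.7]
scene -170 55 69 [ 622.1 -145.5   73.2] [ 611.1 -151.4   55.4] [ 631.7 -142.5   84.9]
scene -170 85 163 [ 617.2 -146.2   98.9] [ 588.8 -152.6   85. ] [ 654.6 -141.6  111.1]
  rim -255 50 573.8 659.2
  rim -230 38 574.3 660.8
  rim -200 39 575.7 661.4
  rim -170 36 576.9 663.8
  rim -145 51 579.5 663.8
top -300 55 30 [ 615.4 -247.7   74.3] [ 606.1 -253.    56.6] [ 622.2 -244.8   84.6]
top -300 85 121 [ 618.9 -249.    98.9] [ 583.1 -254.4   85.1] [ 648.9 -243.8  112.2]
top -170 55 24 [ 619.9 -148.2   77.6] [ 614.  -152.7   56.1] [ 625.5 -144.6   84.7]
top -170 85 116 [ 622.8 -148.8  100.2] [ 586.  -153.7   85.2] [ 654.1 -143.8  113.2]
  rim -255 23 573.4 658.5
  rim -230 24 574.8 659.4
  rim -200 24 577.3 659.1
  rim -170 24 578.7 661.8
  rim -145 29 580.5 662.4
```

View pics/look_e.png

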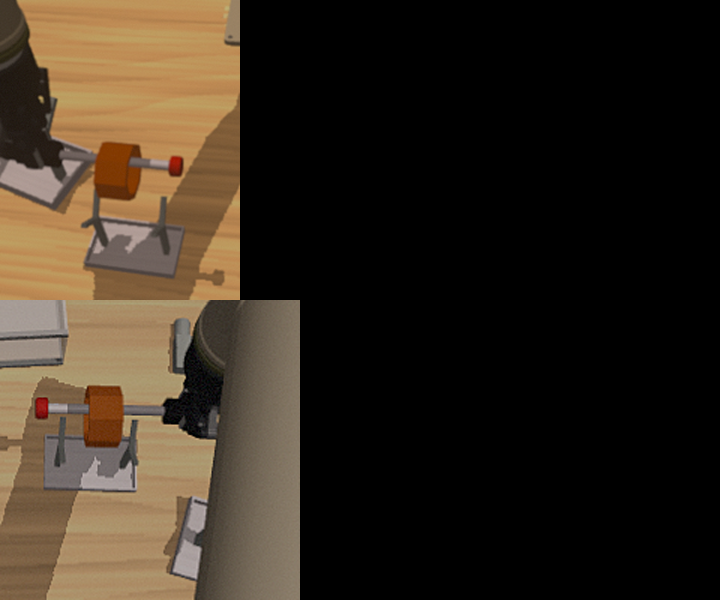

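The scene crop shows the nut at (118,170) hanging level above the small tray, with the forks at (95,205) and (163,200). I'll trim the alignment (tool yaw -3.1, TCP 613, -298) and lower.

```bash
python3 plan.py 613 -297.8 95 -3.1 7
```

```text
t 11.85 p [ 613.5 -290.8  214.4] yaw -1.98 tilt [ 1.e-04 -0.e+00 -1.e+00] F [-0.6  1.  -2.5] op 0.286
[[-0.0, 0.1, 1.71, 0.003], [-0.0, 0.1, 1.71, 0.003], [-0.0, 0.1, 1.71, 0.003], [-0.0, 0.1, 1.71, 0.003], [-0.0, 0.1, 1.71, 0.003], [-0.0, 0.1, 1.71, 0.003], [-0.0, 0.1, 1.71, 0.003]]
```

servo_tool(
  steps=[
    [[-0.02, 0.2, 0.5, 0.01, 1], [-0.02, 0.3, 1.5, 0.01, 1], [0, 0.2, 2, 0, 1], [0, 0, 2.2, 0, 1], [0, 0, 2.2, 0, 1], [0, 0, 2, 0, 1], [0, 0, 1.5, 0, 1], [0, 0, 0, 0, 1]],
  ],
)

```text
t: 12.85
position: [612.0, -297.9, 93.7]
orientation: [1.0, -0.027, -0.001, -0.0]
contact_force: [-0.5, 0.1, -1.4]
opening: 0.284
```

servo_tool(
  steps=[
    [[0, 0, 0, 0, 1], [0, 0, 0, 0, 1]],
  ],
)

```text
t: 13.1
position: [613.3, -298.4, 96.4]
orientation: [1.0, -0.028, 0.001, 0.0]
contact_force: [-0.5, -0.6, -1.5]
opening: 0.289
```

```bash
python3 rodfit.py f; python3 look.py f 170,220,320,360 300,120,430,220; python3 plan.py 613 -297.8 81 -3.1 1
```

```text
t 13.1 p [ 613.3 -298.4   96.4] yaw -3.15 F [-0.5 -0.6 -1.5]
scene knob 105 world [ 626.3 -119.   114.7] tool [   3.2 -179.8  -18.4] y -186.0 -172.0
scene bar 436 world [ 619.8 -197.4  102.4] tool [   1.  -101.2   -6. ] y -160.0 -41.0
   bar slope x/y, z/y [0.0083 1.8497] [-2.5000e-03 -6.3031e+00]
top knob 74 world [ 619.6 -121.5  115.9] tool [  -3.4 -177.   -19.7] y -184.0 -170.0
top bar 329 world [ 618.1 -199.3  104.8] tool [ -0.6 -99.2  -8.5] y -159.0 -40.0
   bar slope x/y, z/y [ 0.0022 -0.4263] [ 3.4000e-03 -8.1229e+00]
scene red 92 [ 626.8 -118.2  114.3] [ 615.6 -124.1  109.3] [ 635.5 -112.4  118.1]
scene orange 1146 [ 629.1 -192.8   99.7] [ 590.  -214.4   54.1] [ 653.6 -175.6  119.6]
top red 74 [ 619.  -121.9  115.4] [ 609.4 -127.4  108.5] [ 631.7 -115.9  120.1]
top orange 703 [ 610.8 -196.   107.6] [ 581.8 -216.6   55.1] [ 648.7 -177.6  120.7]
t 13.3 p [ 612.9 -298.2   95.8] yaw -3.15 tilt [ 6.e-04 -4.e-04 -1.e+00] F [-0.1 -0.2 -1.9] op 0.285
[[0.01, -0.04, 1.48, -0.001]]
```

View pics/look_f.png

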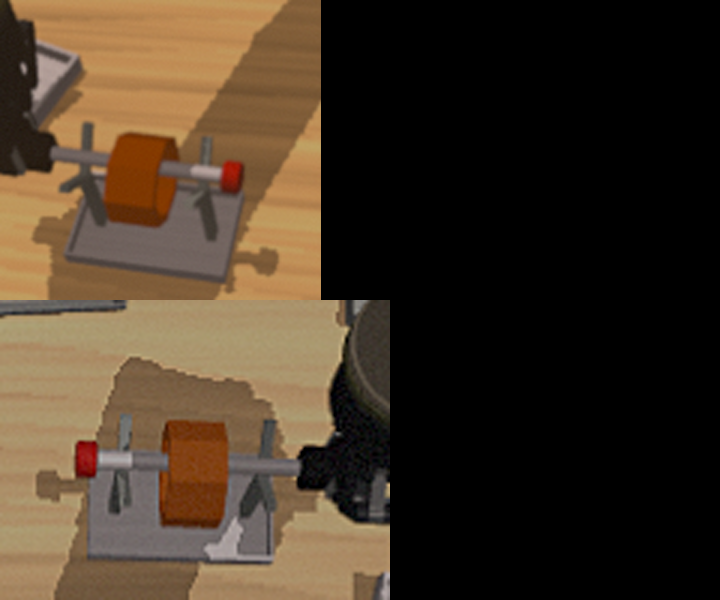

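The rod sits between the arms of both forks, with the nut midway between them and the knob and handle outside. Lowering onto the seat.

servo_tool(
  steps=[
    [[0, 0, 0.5, 0, 1], [0, 0, 0.5, 0, 1], [0, 0, 0.3, 0, 1], [0, 0, 0.1, 0, 1], [0, 0, 0.1, 0, 1], [0, 0, 0, 0, 1], [0, 0, 0, 0, 1]],
  ],
)

```text
t: 14.18
position: [613.0, -298.2, 80.6]
orientation: [1.0, -0.027, 0.0, 0.0]
contact_force: [1.4, -0.1, -0.3]
opening: 0.288
```

```bash
python3 plan.py 613 -297.8 80 -3.1 1; python3 rodfit.py g|grep knob
```

```text
t 14.18 p [ 613.  -298.2   80.6] yaw -3.15 tilt [ 6.e-04 -2.e-04 -1.e+00] F [ 1.4 -0.1 -0.3] op 0.288
[[0.0, -0.04, 0.06, -0.001]]
scene knob 101 world [ 625.8 -118.8   98.9] tool [   3.  -179.8  -18.4] y -186.0 -172.0
top knob 74 world [ 619.4 -121.9  100.6] tool [  -3.2 -176.3  -20. ] y -183.0 -170.0
```

servo_tool(
  steps=[
    [[0, 0, 0.1, 0, 1], [0, 0, 0, 0, 1], [0, 0, 0, 0, 1]],
  ],
)

```text
t: 14.65
position: [613.2, -298.2, 79.8]
orientation: [1.0, -0.028, 0.001, 0.0]
contact_force: [3.1, -0.7, 2.3]
opening: 0.287
```

It's touching on the -x side of the V, so I'll ease 1 mm toward +x and down 1 mm.

servo_tool(
  steps=[
    [[0.1, 0, 0, 0, 1], [0, 0, 0.1, 0, 1], [0, 0, 0, 0, 1], [0, 0, 0, 0, 1]],
  ],
)

```text
t: 15.15
position: [613.8, -298.3, 79.1]
orientation: [1.0, -0.028, 0.0, 0.0]
contact_force: [-1.9, 1.1, 8.8]
opening: 0.286
```

It's seated now (about 10 N down, sideways force small). Releasing.

servo_tool(
  steps=[
    [[0, 0, 0, 0, 0.6], [0, 0, 0, 0, 0.5], [0, 0, 0, 0, 0.3], [0, 0, 0, 0, 0], [0, 0, 0, 0, 0], [0, 0, 0, 0, 0], [0, 0, 0, 0, 0]],
  ],
)

```text
t: 16.02
position: [613.7, -298.2, 78.3]
orientation: [1.0, -0.028, 0.0, 0.0]
contact_force: [-0.4, 0.3, -1.3]
opening: 1.0
```

servo_tool(
  steps=[
    [[0, 0, -1, 0, 0], [0, 0, -2, 0, 0], [0, 0, -3, 0, 0], [0, 0, -4, 0, 0], [0, 0, -4, 0, 0], [0, 0, -3, 0, 0], [0, 0, 0, 0, 0], [0, 0, 0, 0, 0]],
  ],
)

```text
t: 17.02
position: [613.6, -298.1, 248.7]
orientation: [1.0, -0.027, 0.0, 0.0]
contact_force: [0.9, 0.1, -1.1]
opening: 1.0
```

```bash
python3 look.py h 170,220,320,360 300,120,430,220; python3 - <<'E'
import pickle
from h import *
for n,b in {"scene":(170,220,320,360),"top":(300,120,430,220)}.items():
    P,C=world(pickle.load(open(f"{n}_h.pkl","rb")),box(*b))
    d=np.array([.043,.999]); q=P[:,:2]-[618.8,-197.3]; y=q@d; x=q@[.999,-.043]
    for lo,hi in((-130,-70),(-68,-56),(-44,-24),(24,44),(56,68),(72,84)):
        m=(np.abs(x)<16)&(y>lo)&(y<hi)&(P[:,2]>75)&(P[:,2]<115); print(n,lo,hi,m.sum(),"x",x[m].mean().round(1),"z",P[m,2].mean().round(1),np.percentile(P[m,2],95).round(1))
E
python3 plan.py 613 -298 200 -3 1
```

```text
scene red 75 [ 626.6 -117.9   98.9] [ 617.2 -123.6   92.9] [ 634.3 -112.3  103. ]
scene orange 1099 [ 629.3 -192.6   84.4] [ 590.4 -213.6   38.1] [ 653.9 -175.5  103.7]
top red 63 [ 620.3 -121.6  101. ] [ 611.2 -128.1   96.5] [ 630.8 -115.6  104. ]
top orange 675 [ 611.5 -196.1   92.2] [ 582.2 -216.2   40.2] [ 650.3 -177.8  105. ]
scene -130 -70 491 x 4.6 z 97.6 103.4
scene -68 -56 47 x 2.3 z 93.1 96.3
scene -44 -24 78 x 1.7 z 93.1 96.2
scene 24 44 77 x 2.1 z 93.3 96.1
scene 56 68 45 x 2.3 z 92.8 95.3
scene 72 84 100 x 5.0 z 97.2 101.6
top -130 -70 427 x -3.2 z 99.6 105.1
top -68 -56 34 x -1.0 z 94.5 97.9
top -44 -24 55 x -2.1 z 93.9 97.7
top 24 44 59 x -2.4 z 93.8 97.4
top 56 68 35 x -1.6 z 94.3 97.5
top 72 84 66 x -3.6 z 98.1 103.3
t 17.12 p [ 613.2 -298.1  247.5] yaw -3.15 tilt [-1.4e-03  5.0e-04 -1.0e+00] F [ 0.7  0.1 -0.6] op 0.997
[[-0.03, -0.01, 4.75, -0.003]]
```

View pics/look_h.png

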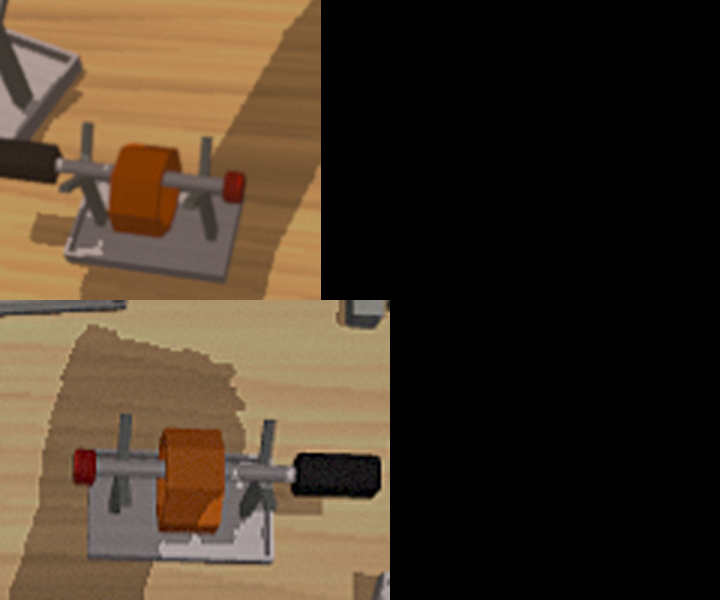

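The rod is level in both forks. Its top surface measures 95 to 98 mm along the whole bare part, so the axis is at about 90 mm. The nut hangs free midway between the forks and the gripper is well clear. Handing in.

```bash
python3 -c "
from plant import r
print(r.close_job()); print(r.read_state()['t'])"
```

```text
the job is handed in; nothing more can be done
None
the job is handed in; nothing more can be done
```

The orange nut now hangs on the rod across both forks of the small grey drip tray. I let go, raised the gripper clear and handed the job in at about 17 s of the 54 s.

I held the rod only by its black handle and passed it through the nut without touching it. I then lifted it, carried it over and lowered it until it took about 10 N in the forks.

- **Rod:** in the last pictures its bare part sits level in both forks. The top surface measures 95–98 mm along it, so the axis is at the required 90 mm or so.
- **Nut:** it hangs free, about midway between the forks.
- **Gripper:** it was about 170 mm above the place where it let go, with no contact force.
- **White nut:** I kept away from it, but did not check it again after the move.
- **Camera disagreement:** the two cameras differ by 3–6 mm across the rod and about 4 mm along it, because each sees a different side and the calibration is only good to about 2 mm. No check failed.

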